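# Loosen the lid knob of the larger centrifuge rotor

### The arm

A 6-joint arm with a two-finger parallel gripper is mounted at the origin on the work surface. World frame = base frame: x ahead of the robot, y to its left, z up, the work surface at z = 0. Lengths are in mm, angles in rad, forces in N, time in s.
With the tool pointing down it reaches from about 200 to 875 mm from the base axis. Payload 3.4 kg.
Tool frame: the origin (TCP) lies midway between the tips of the shut fingers; the grasp point (between the pads) lies 19 mm behind it; z points along the fingers, y is the line along which they close (so a half turn about z gives the same grasp; the last joint's range is limited). The gripper opens to 94 mm and grips with 3 to 60 N. Pads are 16 mm wide; open, the fingers measure 119 mm over their backs; the gripper's body (75 mm by 177 mm) begins 78 mm behind the grasp point.
Start: joints at [-1.409, 0.276, 1.505, -0, 1.361, -0.121], TCP at [160.45, -552.197, 205.493] pointing down, gripper open.
Joint ranges: [-2.89, 2.89], [-0.75, 2.08], [0.22, 2.7], [-1.18, 4.32], [0.11, 2.71], [-2.7, 2.7]. Speed limits (rad/s): [2.57, 2.57, 3.14, 3.14, 3.14, 3.14].

### API

Orientations are given as a rotation vector (axis times angle).
In Python, from station import sense, get_image, sign_off, silhouettes, tip_of gives the robot as it stands. The module is installed in compiled form; this text tells all that it offers.
- The arm moves only by the shell command python3 -m jog 'ROWS' [OPENING] [FORCE]. ROWS is text: rows parted by semicolons, each of 6 numbers parted by spaces: the shift along the tool's x, y, z in mm, then the turn, a rotation vector about the tool's x, y, z in degrees. A call has 1 to 10 rows; each row shifts and turns the commanded pose from where the row before left it, along the tool's axes as they then stand; what a row does not reach is not made up. A row lasts 1/10 s, in which the tool goes at most 50 mm and 8.59 degrees, less where a joint would pass 70% of its speed; a pose out of reach is approached as far as the arm can. A call is refused whole if a number of a shift passes 50 or a number of a turn 8.59, either way. A call with a gripper value outside its range is refused whole. OPENING is the gripper command: -1 is shut, 1 is fully open, values between are in proportion, set as the call begins (- or left out, the last holds). The fingers move at their own pace and stop on an object; FORCE is the grip in N (left out, the last holds). Time passes only in rows, so rows that do not move let the fingers close. It gives the time, the measured TCP pose, the force, the opening and the grip force at its end, in the units of the state.
- sense(): the state, without advancing time (a new reading comes with each control period).
- get_image(name): name is "side" or "top" or "wrist"; returns a dict with "color" (420x560x3 uint8, red, green, blue), "fx", "fy", "cx", "cy" (pixels), "T" (4x4, takes a point from camera to world coordinates). Camera axes: x right, y up, looking along -z (the intrinsics and any distortion apply to the point x, -y, -z); pixel columns grow to the right and rows downward; lengths in mm; the calibration is good to about 2 mm. A picture is of the moment at which its call begins. There is no depth.
- sign_off(): hands the job in; it is judged then, once.
Trained networks look in the newest picture that a camera, given by its name, has taken for a name from the list of things; names that differ only in an ending like _2 or _b are one class to them, and where a whole thing is asked for, a point or a joint stands for the part that bears it (a point fixed in the world has none). Each returns a list of dicts, best first, with "score" (0 to 1); they miss things now and then, are a little off and sometimes report something else, mostly with a low value. They report only what shows in the picture. A call takes as long as a camera call. They do not tell look-alikes from the thing itself.
- silhouettes(camera, label): "region" (420x560 bool, what is visible of it) and "bbox" ([left, top, width, height] as shares, 0 to 1, of the picture: columns of its width, rows of its height, round what is visible of it).
- tip_of(camera, label): "at" ([column, row] as shares, 0 to 1, of the picture: columns of its width, rows of its height: a listed point, or the origin of a listed thing).
The state is a dict: "time_s": time; "joint_pos": joint angles; "joint_velocities": joint speeds; "joint_efforts": joint torques, N m; "position": TCP position; "tool_rot": TCP orientation; "force": force on the tool from outside, world axes, zero at the start; "ft_torque": the same for the moment, N m; "gripper_width": finger opening in mm; "grasp_force": force on a finger pad.
Only numpy, scipy, OpenCV 4.12 (cv2) and the standard library are available. Lean on these libraries where they do the work, as an engineer would, in place of code of your own. Each camera call takes 0.05 s, during which the arm holds its last target. There are 200 camera calls.

### The job

Loosen the lid of the larger of the two centrifuge rotors by turning the winged knob on top of it about 60 degrees. Nobody remembers whether its thread is right-handed or left-handed: try it, and turn it whichever way it gives. Leave the smaller rotor's knob unturned and the glass bottle where it stands.

Things in the scene. Friction and masses are not known exactly. Their poses are not given: they have to be found in the camera images.
- big_knob (a joint): Angle (rad) of the larger rotor's lid knob about its vertical axis: 0 at the start (tight), positive anticlockwise from above. It gives in one sense only, which varies between starts and cannot be seen: that way it turns 80 degrees against about 0.1 N m of friction and stays where left; the other way it stops hard after 1 to 3 degrees of play (up to 8 if forced).
- big_grip (a point): Grip point of that knob, on its axis, 108 mm above the bench; z up, x along the wing, turning with it. Black upright wing 62 mm long (x), 14 thick (y), 90 to 120 mm above the bench, on a round hub 34 across, 12 high, at the centre of the flat aluminium lid (78 mm above the bench) of a grey rotor 150 mm across, fixed on a stand. Wing within 35 degrees of straight ahead (world x).
- small_knob (a joint): Angle (rad) of the smaller rotor's winged knob, 0 at the start, positive anticlockwise from above; not to be turned. That rotor has the same form but is 96 mm across, its lid 58 mm and its 46 mm long wing 96 mm above the bench. One rotor is on the left, the other on the right.
- bottle: Loose glass bottle with a blue screw cap, standing between the rotors: 66 mm across, 125 mm high, about 0.3 kg; origin at the centre of its underside, z up. To be left alone. Also loose: a rack of capped tubes beyond the rotors (107 mm high) and a blue pipette lying near the robot.
Things that resemble listed ones, but are neither listed nor needed, are in the scene too. Leave any orange or purple look-alike of the part that bears big_knob alone. What is shaped like the part that bears small_knob but purple or red is not meant.

How it is judged (in metres and radians):
At the end, for the whole second after the job is handed in: The larger rotor's knob has been turned at least 45 degrees in the sense in which it gives (up to its end of travel at about 80 degrees) and is at rest; the smaller rotor's knob is within 10 degrees of its start; the bottle is upright and within 20 mm of its start ((value of joint big_knob above 0.785 rad or value of joint big_knob below -0.785 rad) and velocity of joint big_knob between -0.05 and 0.05 rad/s and value of joint small_knob between -0.17 and 0.17 rad and distance of bottle from where it was at the start of the episode below 0.02 m and angle between bottle's own z axis and vertical below 0.17 rad); the robot touches nothing.
It fails at once if the smaller rotor's knob is turned by more than 10 degrees (value of joint small_knob above 0.175 rad or value of joint small_knob below -0.175 rad).
It fails at once if the bottle is shifted by more than 20 mm or tipped (distance of bottle from where it was at the start of the episode above 0.021 m or angle between bottle's own z axis and vertical above 0.3 rad).
It also fails if it takes over 32 s, if anything falls off the work surface, if the arm or the gripper's body presses on something with over 40 N, if the wrist force passes 120 N, or if a joint passes its speed limit or range.

## Working session

There is one attempt and no reset: what is moved stays moved. The work goes in short steps, Python scripts to look and compute and a shell command to move; the robot and the scene stay as the last step left them, time stands still between calls to the robot, and variables do not carry over. Pictures are saved under pics/ and viewed, at most 10 in all, crops included, and the job is handed in when it is done.

```bash
mkdir -p pics; cat > h.py <<'E'
import numpy as np, cv2
from station import *
def ray(im,c,r):
    d=np.array([(c-im["cx"])/im["fx"],-(r-im["cy"])/im["fy"],-1.0])
    T=np.array(im["T"]); return T[:3,3],T[:3,:3]@d
def onz(im,c,r,z):
    o,d=ray(im,c,r); return o+d*(z-o[2])/d[2]
def save(im,n): cv2.imwrite(f"pics/{n}.png",im["color"][:,:,::-1])
E
python3 - <<'E'
from h import *
for cam in ("top","side"):
    im=get_image(cam); save(im,cam+"1"); print(cam,{k:v for k,v in im.items() if k!="color"})
    for l,z in(("big_grip",108),("small_knob",58),("bottle",0)):
        for t in tip_of(cam,l)[:3]:
            c,r=t["at"][0]*560,t["at"][1]*420; print(l,round(t["score"],2),round(c),round(r),onz(im,c,r,z).round())
        for s in silhouettes(cam,l)[:4]: print("  sil",l,round(s["score"],2),(np.array(s["bbox"])*[560,420,560,420]).round())
E
```

```text
top {'fx': 478.20061757146453, 'fy': 478.20061757146453, 'cx': 285.38353610351203, 'cy': 210.94417421215735, 'T': array([[-6.72423065e-03,  9.99044938e-01, -4.31740301e-02,
         5.46650938e+02],
       [-9.99844874e-01, -7.41994031e-03, -1.59740995e-02,
        -3.29291091e+01],
       [-1.62791920e-02,  4.30599192e-02,  9.98939854e-01,
         1.29033190e+03],
       [ 0.00000000e+00,  0.00000000e+00,  0.00000000e+00,
         1.00000000e+00]])}
big_grip 0.69 174 208 [607. 263. 108.]
big_grip 0.66 184 132 [797. 239. 108.]
big_grip 0.59 163 291 [403. 290. 108.]
  sil big_grip 0.75 [169. 195.  17.  30.]
  sil big_grip 0.68 [181. 119.  15.  24.]Traceback (most recent call last):
  File "<stdin>", line 5, in <module>
ValueError: it knows: big_grip, bottle
```

```bash
python3 -c "
import cv2,numpy as np
a=cv2.imread('pics/top1.png');b=cv2.imread('pics/side1.png')
cv2.imwrite('pics/both.png',cv2.resize(np.vstack([a,b]),(400,600)) if 0 else np.hstack([cv2.resize(a,(400,300)),cv2.resize(b,(400,300))]))"
```

```text
[ WARN:0@0.012] global loadsave.cpp:275 findDecoder imread_('pics/side1.png'): can't open/read file: check file path/integrity
Traceback (most recent call last):
cv2.error: OpenCV(4.12.0) /io/opencv/modules/imgproc/src/resize.cpp:4208: error: (-215:Assertion failed) !ssize.empty() in function 'resize'
```

View pics/top1.png

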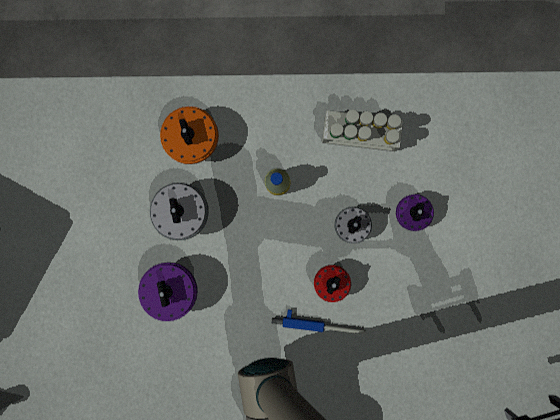

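The top view shows the grey big rotor at about (178,210) with its wing near image-vertical. The orange (187,133) and purple (166,291) look-alikes are on either side, the bottle is at (277,180), and the grey small rotor is at (352,224). The grip estimate is (607, 263).

```bash
python3 - <<'E'
from h import *
from scipy.spatial.transform import Rotation as R
im=get_image("top")
s=[x for x in silhouettes("top","big_grip")]
for x in s:
    r,c=np.nonzero(x["region"]); p=np.array([onz(im,a,b,105)[:2] for a,b in zip(c,r)]); m=p.mean(0); w,v=np.linalg.eigh(np.cov(p.T)); print(len(r),m,np.degrees(np.arctan2(v[1,1],v[0,1])),np.sqrt(w)*3.46)
st=sense(); M=R.from_rotvec(st["tool_rot"]).as_matrix(); print(st["time_s"],st["position"],M.round(3),st["gripper_width"])
for t in tip_of("top","bottle")[:3]: print("bottle",t["score"],onz(im,t["at"][0]*560,t["at"][1]*420,0))
print("delta in tool",M.T@(np.array([575,263,330])-st["position"]))
im=cv2.resize(im["color"][170:250,135:235,::-1],(800,600),interpolation=cv2.INTER_CUBIC);cv2.imwrite("pics/crop.png",im)
E
```

```text
239 [602.90628028 258.79481757] -168.60128822100157 [27.51971044 54.4027579 ]
225 [395.65865279 286.18052407] -170.61161777833044 [26.12767401 53.13565398]
258 [798.19795482 233.34335184] -160.3710756375176 [27.66898041 59.5424675 ]
0.25 [ 160.42936405 -551.9445542   205.10038699] [[ 0.96   0.279 -0.   ]
 [ 0.279 -0.96   0.001]
 [ 0.    -0.001 -1.   ]] 94.00857288958895
bottle 0.63 [679.69772986   5.2591533    0.        ]
delta in tool [ 625.5500097  -666.95585516 -124.3399556 ]
```

View pics/crop.png

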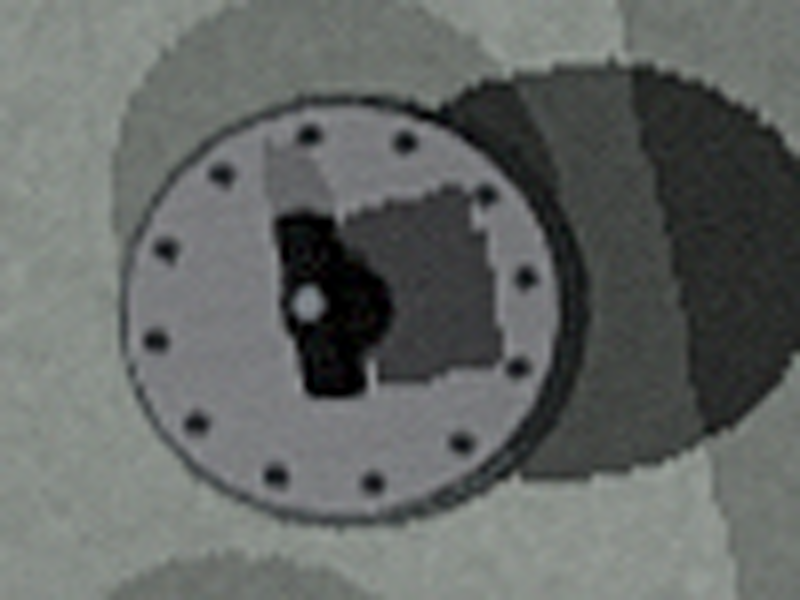

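The wing runs about 10° anticlockwise from world x. I'll grip with the half-turned orientation (yaw about 190°) so joint 6 has room both ways, and travel over first.

```bash
python3 -m jog '31 -33 -12 0 0 0;31 -33 -12 0 0 0;31 -33 -12 0 0 0;31 -33 -12 0 0 0;31 -33 -12 0 0 0;31 -33 -12 0 0 0;31 -33 -12 0 0 0;31 -33 -12 0 0 0;31 -33 -12 0 0 0;31 -33 -12 0 0 0'; python3 -m jog '31 -33 0 0 0 0;31 -33 0 0 0 0;31 -33 0 0 0 0;31 -33 0 0 0 0;31 -33 0 0 0 0;31 -33 0 0 0 0;31 -33 0 0 0 0;31 -33 0 0 0 0;31 -33 0 0 0 0;31 -33 0 0 0 0'; python3 -m jog '0 0 0 0 0 -8.5;0 0 0 0 0 -8.5;0 0 0 0 0 -8.5;0 0 0 0 0 -8.5;0 0 0 0 0 -8.5;0 0 0 0 0 -8.5;0 0 0 0 0 -8.5;0 0 0 0 0 -8.5;0 0 0 0 0 -8.5;0 0 0 0 0 -8.5'; python3 -m jog '0 0 0 0 0 -8.5;0 0 0 0 0 -8.5;0 0 0 0 0 -8.5;0 0 0 0 0 -8.5;0 0 0 0 0 -8.5;0 0 0 0 0 -8.5;0 0 0 0 0 -8.5;0 0 0 0 0 -8.5;0 0 0 0 0 -8.5;0 0 0 0 0 -8.5;'
python3 - <<'E'
from h import *
from scipy.spatial.transform import Rotation as R
st=sense(); M=R.from_rotvec(st["tool_rot"]).as_matrix(); print(st["time_s"],st["position"],M.round(3),np.round(st["joint_pos"],2))
im=get_image("wrist"); save(im,"w1"); print(np.array(im["T"]).round(2))
for t in tip_of("wrist","big_grip"):
    c,r=t["at"][0]*560,t["at"][1]*420; print(t["score"],c,r,onz(im,c,r,108))
for x in silhouettes("wrist","big_grip"):
    r,c=np.nonzero(x["region"]); p=np.array([onz(im,a,b,110)[:2] for a,b in zip(c,r)]).astype(np.float32); print(x["score"],len(r),p.mean(0),cv2.minAreaRect(p))
E
```

```text
time_s: 1.3
position: [366.4, -147.0, 326.2]
tool_rot: [3.11, 0.442, 0.001]
force: [1.3, -0.0, -0.5]
gripper_width: 94.2
grasp_force: 0.0
time_s: 2.3
position: [572.2, 256.4, 325.3]
tool_rot: [3.11, 0.443, 0.0]
force: [0.8, -0.5, -0.1]
gripper_width: 93.7
grasp_force: 0.0
time_s: 3.3
position: [571.6, 254.6, 325.2]
tool_rot: [-1.986, -2.434, 0.001]
force: [-0.7, -0.0, -0.1]
gripper_width: 93.8
grasp_force: 0.0
time_s: 4.3
position: [571.6, 254.6, 325.3]
tool_rot: [0.179, -3.136, 0.0]
force: [-0.1, -0.3, 0.7]
gripper_width: 93.9
grasp_force: 0.0
4.3 [571.56482791 254.58305656 325.27255852] [[-0.993 -0.114 -0.   ]
 [-0.114  0.993 -0.   ]
 [ 0.    -0.    -1.   ]] [ 0.31  0.32  1.16 -0.    1.67 -1.38]
[[-1.1000e-01 -9.5000e-01 -2.8000e-01  4.9001e+02]
 [ 9.9000e-01 -1.1000e-01 -3.0000e-02  2.4608e+02]
 [-0.0000e+00 -2.8000e-01  9.6000e-01  5.0467e+02]
 [ 0.0000e+00  0.0000e+00  0.0000e+00  1.0000e+00]]
0.8 284.2 208.488 [607.55321135 268.07925078 108.        ]
0.72 246.4 342.71999999999997 [803.37025768 239.83908419 108.        ]
0.67 331.52 20.790000000000003 [399.73091654 292.43119338 108.        ]
0.93 1203 [404.88138 288.77814] ((406.0562438964844, 287.8208312988281), (48.72883987426758, 32.326480865478516), 6.558505058288574)
0.69 561 [782.0015  235.11606] ((782.1498413085938, 235.94654846191406), (32.56475830078125, 45.84873580932617), 77.619384765625)
0.68 906 [599.97614 261.2309 ] ((602.8798828125, 261.2065734863281), (67.23493957519531, 31.066221237182617), 6.5747456550598145)
```

View pics/w1.png

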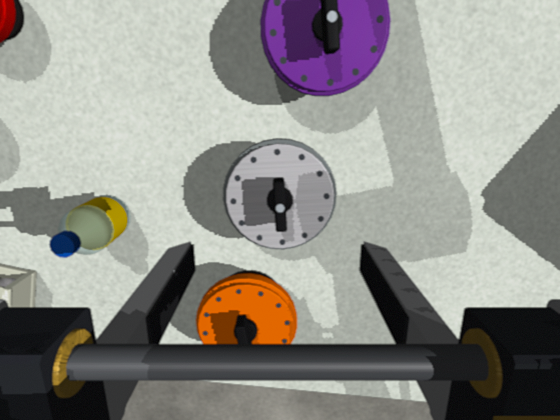

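The wrist view shows the grey lid centred at (280,194). Its wing spans rows 178–231 at column 280, nearly parallel to the tool's x, and the bottle is clear to the left.

```bash
python3 -m jog '-38 5 20 0 0 0;0 0 20 0 0 0;0 0 40 0 0 0;0 0 0 0 0 0'
python3 - <<'E'
from h import *
from scipy.spatial.transform import Rotation as R
st=sense(); M=R.from_rotvec(st["tool_rot"]).as_matrix(); print(st["time_s"],st["position"],np.degrees(np.arctan2(M[1,0],M[0,0])))
im=get_image("wrist"); save(im,"w2")
for t in tip_of("wrist","big_grip"):
    c,r=t["at"][0]*560,t["at"][1]*420; print(t["score"],c,r,onz(im,c,r,108))
# lid circle: pale grey blob
hsv=cv2.cvtColor(im["color"],cv2.COLOR_RGB2HSV); 
for x in silhouettes("wrist","big_grip"):
    r,c=np.nonzero(x["region"]); p=np.array([onz(im,a,b,115)[:2] for a,b in zip(c,r)]).astype(np.float32); print(x["score"],len(r),p.mean(0),cv2.minAreaRect(p))
for q in ((280,205),): print(onz(im,*q,78))
E
```

```text
time_s: 4.85
position: [605.5, 262.6, 239.2]
tool_rot: [0.165, -3.125, 0.005]
force: [-0.1, -0.3, -0.3]
gripper_width: 93.9
grasp_force: 0.0
4.85 [605.5041566  262.55475312 239.20021572] -173.9508925545018
0.8 276.528 196.308 [603.46207569 262.24343553 108.        ]
0.67 233.40800000000002 369.012 [801.15875808 235.94754834 108.        ]
0.86 474 [799.4517  238.16393] ((792.4293823242188, 237.06982421875), (83.89617156982422, 20.781417846679688), 4.570248603820801)
0.76 1462 [599.9239 261.4151] ((601.9241943359375, 261.618896484375), (64.97393035888672, 29.24536895751953), 6.089049816131592)
[619.74054795 267.43984122  78.        ]
```

View pics/w2.png

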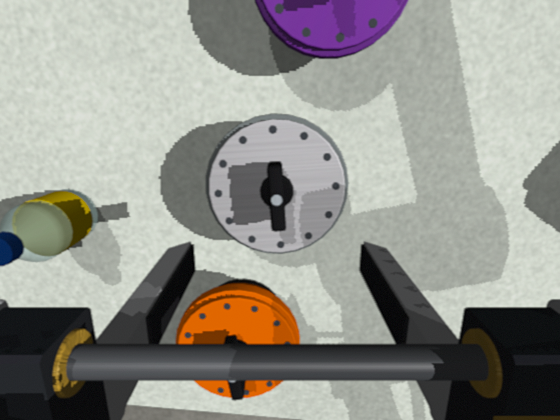

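The wing's bulge marks the knob at about (603.5, 262), and it is tilted about 3° from the tool's x. I'll turn −3° about tool z, descend to z of about 95 and close.

```bash
python3 -m jog '2 0 40 0 0 -3;0 0 40 0 0 0;0 0 30 0 0 0;0 0 20 0 0 0;0 0 14 0 0 0;0 0 0 0 0 0'; python3 -m jog '0 0 0 0 0 0;0 0 0 0 0 0;0 0 0 0 0 0;0 0 0 0 0 0;0 0 0 0 0 0;0 0 0 0 0 0;0 0 0 0 0 0;0 0 0 0 0 0' -1 30; python3 -c "
from station import sense
s=sense();print(s['ft_torque'],s['joint_pos'])"
```

```text
time_s: 5.6
position: [607.1, 263.5, 101.4]
tool_rot: [0.251, -3.131, 0.0]
force: [0.4, 0.4, -0.3]
gripper_width: 93.9
grasp_force: 0.0
time_s: 6.4
position: [606.9, 263.4, 101.3]
tool_rot: [0.252, -3.131, 0.0]
force: [-0.1, 0.0, 0.5]
gripper_width: 33.6
grasp_force: 0.0
[ 0.08588169 -0.11483053 -0.07259487] [ 3.04511233e-01  4.71268482e-01  1.46306579e+00 -1.06515159e-04
  1.20746697e+00 -1.42691251e+00]
```

```bash
python3 -m jog '2 0 6 0 0 0;0 0 0 0 0 0;0 0 0 0 0 0;0 0 0 0 0 0;0 0 0 0 0 0;0 0 0 0 0 0'; python3 -c "
from station import sense
s=sense();print(s['ft_torque'])"; python3 -m jog '0 0 0 0 0 2;0 0 0 0 0 2;0 0 0 0 0 0;0 0 0 0 0 0'; python3 -c "
from station import sense
s=sense();print(s['ft_torque'],s['tool_rot'])"
```

```text
time_s: 7.0
position: [604.2, 261.6, 94.4]
tool_rot: [0.252, -3.129, 0.004]
force: [-0.7, -5.8, -4.5]
gripper_width: 13.8
grasp_force: 30.0
[-0.93838518 -0.09198841  0.12191701]
time_s: 7.4
position: [604.2, 261.6, 94.4]
tool_rot: [0.142, -3.136, 0.004]
force: [-0.4, -5.6, -4.3]
gripper_width: 14.1
grasp_force: 30.0
[-0.92115912 -0.12962171 -0.04653433] [ 0.14228897 -3.13596111  0.0043544 ]
```

Gripped at 14 mm. Clockwise by 4° raised no stop so far, so I'll go a little further.

```bash
python3 -m jog '0 0 0 0 0 2;0 0 0 0 0 2;0 0 0 0 0 0;0 0 0 0 0 0'; python3 -c "
from station import sense
s=sense();print(s['ft_torque'],s['tool_rot'])"
```

```text
time_s: 7.8
position: [604.1, 261.5, 94.4]
tool_rot: [0.033, -3.139, 0.005]
force: [-0.4, -5.2, -4.5]
gripper_width: 13.8
grasp_force: 30.0
[-1.0122072  -0.10195002  0.04808092] [ 0.03273041 -3.13904937  0.00470919]
```

There is no resistance beyond friction and the width stays at 14 mm, so it gives clockwise. Continuing.

```bash
python3 -m jog '0 0 0 0 0 4;0 0 0 0 0 4;0 0 0 0 0 0'; python3 -c "
from station import sense
s=sense();print(s['ft_torque'],s['tool_rot'])"
```

```text
time_s: 8.1
position: [604.1, 261.3, 94.5]
tool_rot: [-0.188, -3.134, 0.006]
force: [0.2, -6.4, -5.0]
gripper_width: 13.6
grasp_force: 30.0
[-1.04595742 -0.07642122 -0.12713694] [-0.18807443 -3.13381528  0.00551332]
```

```bash
python3 -m jog '0 0 0 0 0 5;0 0 0 0 0 5;0 0 0 0 0 5;0 0 0 0 0 5;0 0 0 0 0 5;0 0 0 0 0 5;0 0 0 0 0 5;0 0 0 0 0 5;0 0 0 0 0 5;0 0 0 0 0 3'; python3 -m jog '0 0 0 0 0 0;0 0 0 0 0 0'; python3 -c "
from station import *
s=sense();print(s['ft_torque'],s['tool_rot']);
from h import *
save(get_image('top'),'t2')"
```

```text
time_s: 9.1
position: [603.7, 260.5, 94.4]
tool_rot: [-1.449, -2.787, 0.009]
force: [-1.2, -8.4, -2.9]
gripper_width: 14.0
grasp_force: 30.0
time_s: 9.3
position: [603.7, 260.5, 94.4]
tool_rot: [-1.446, -2.788, 0.009]
force: [-1.4, -8.2, -4.9]
gripper_width: 13.8
grasp_force: 30.0
[-1.32210548 -0.00886155 -0.09982801] [-1.4456281  -2.78823371  0.00899495]
```

Turned to yaw of about 125° (64° clockwise) with little moment. Now I'll open, retreat straight up and check with the wrist camera.

```bash
python3 -m jog '0 0 0 0 0 0;0 0 0 0 0 0;0 0 0 0 0 0;0 0 0 0 0 0;0 0 0 0 0 0' 0; python3 -m jog '0 0 -10 0 0 0;0 0 -30 0 0 0;0 0 -40 0 0 0;0 0 -40 0 0 0;0 0 -40 0 0 0;0 0 0 0 0 0;0 0 0 0 0 0'; python3 -c "
from h import *
save(get_image('wrist'),'w3')"
```

```text
time_s: 9.85
position: [605.2, 263.7, 95.8]
tool_rot: [1.445, 2.789, 0.002]
force: [-1.0, 0.7, 0.0]
gripper_width: 46.6
grasp_force: 0.0
time_s: 10.55
position: [605.4, 263.4, 257.3]
tool_rot: [1.445, 2.787, 0.004]
force: [0.1, -0.1, -1.2]
gripper_width: 46.9
grasp_force: 0.0
```

View pics/w3.png

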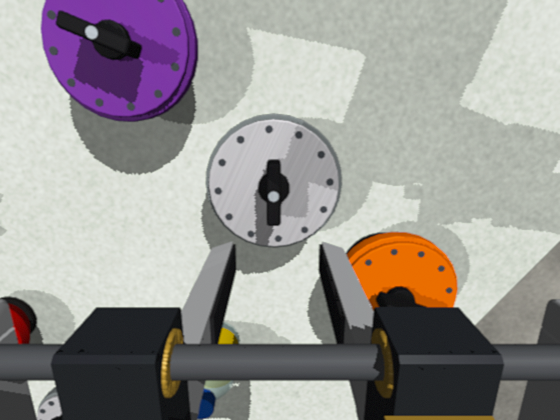

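The wing at (273,190) now lines up with the turned tool, so it followed the full 64° or so. The look-alikes' wings have not moved, and the arm is clear.

```bash
python3 -c "
from station import *
print(sign_off())"
```

```text
the job is handed in; nothing more can be done
None
```

I turned the larger rotor's knob about 64° clockwise (the way it gave), backed the arm off clear of everything, and handed the job in at about 10.6 s; the small knob and bottle were never touched, and sign-off returned no verdict.

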